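# Refill the spring-fed tin rack

### The job

Load the loose flat tin standing on the worktop into the rack's lower tier, in the lane that already holds a flat tin of the same kind: push it up the ramp and over the lip, shoving the stored tin back against its sprung pusher, until the new tin drops fully behind the lip and stays there, lying flat, with the stored one behind it. Do not force it, keep it right way up, leave the tall tin in its lane, and do not disturb the things on the rack's deck or around it.

Things in the scene. Friction and masses are not known exactly. Their poses are not given: they have to be found in the camera images.
- new_tin: the loose flat food tin on the worktop: a cylinder 86.4 mm across (too wide to grip: push it), 40 mm tall, pale label, ring-pull lid, 0.19 to 0.33 kg. Origin: centre of its underside. Past the lip it hangs by friction on the fingers and the stored tin: push on to the hard stop, ease off 1 to 2 mm, jiggle it 4 mm sideways, slide the tips down 12 mm, let go, check that it is down.
- flat_tin: the stored flat tin, same kind and size as new_tin, at the front of one of the lanes (either): the lane to load. Origin: centre of its underside. A sprung pusher rests right behind it (3 N to move it, 5 N when two flat tins are in, 25 N/m); with two in, the pusher has 13 mm more travel to a hard stop. Loading takes 5 to 20 N; more than 45 N on the new tin is forcing it.
- tall_tin: the tall tin, 75 mm across, 58 mm tall, in the other lane. Origin: centre of its underside. Leave it.
- rack: two-tier wooden tin rack fixed to the worktop, 207 mm wide. Origin: on the worktop, midway between its two lanes, at the inner (far) face of the front lip; x points into the lanes, y left, z up. Over the full width a ramp rises from z 0 at x -50 mm to z 10 at x -5; the lip is 10 mm high to x 0, then drops straight to the lane floor at z 3, so a tin fully behind it is held.
- lane_left (a point): point on the left lane's centre line, on top of the lip at its inner face: 49 mm left of the rack's origin, 10 mm above the worktop; axes as the rack. The lane is 92 mm wide between 30 mm high guides, which begin 9 mm in front of this point. Cradling fingertips about 50 mm apart fit between them.
- lane_right (a point): the same point of the right lane, 49 mm right of the rack's origin
- deck_edge (a point): middle of the front edge of the wooden deck over both lanes, at its underside: 2 mm in front of the lip's inner face, 75 mm above the worktop. The deck is 8 mm thick with a wire rail on it to 110 mm. It keeps an upright tool from following a tin in; a tool leaning about 35 to 45 degrees, fingers pointing forward and down, passes below it.
- jar_a: spice jar with an orange-brown label and a red cap, 45 mm across, 106 mm tall, standing on the rack's deck near the front right; bystander. Origin: centre of its underside.
- jar_b: spice jar with a dark label and a red cap, 45 mm across, 106 mm tall, standing on the deck near its middle; bystander. Origin: centre of its underside.
- pepper_mill: dark wooden pepper mill, 58 mm across, 170 mm tall, standing on the deck at the left; bystander. Origin: centre of its underside.
- pot: small white screw-lid pot with a blue band, 69 mm across, 41 mm tall, standing on the worktop just right of the rack; it is no tin; bystander. Origin: centre of its underside.
- glass: small clear drinking glass, 49 mm across, 62 mm tall, standing just left of the rack; bystander. Origin: centre of its underside.
- mug: green and white cup with a handle, 64 x 89 mm, 48 mm tall, farther left; bystander. Origin: centre of its underside.
Not all that is in view belongs to the job. Leave any purple or red look-alike of the new_tin alone.

How it is judged:
By the outcome, as a careful person would: the job done as asked, in the order asked, and still so for the second after the job is handed in, with the robot touching nothing.
It also fails if it takes over 58 s, if anything falls off the work surface, if the arm or the gripper's body presses on something with over 40 N, if the wrist force passes 120 N, or if a joint passes its speed limit or range.

### The arm

A 6-joint arm with a two-finger parallel gripper is mounted at the origin on a cart in front of the work surface, level with it; the furniture and walls round the work are solid. World frame = base frame: x ahead of the robot, y to its left, z up, the work surface at z = 0. Lengths are in m, angles in rad, forces in N, time in s.
With the tool pointing down it reaches from about 0.325 to 0.775 m from the base axis. Payload 9.3 kg.
Tool frame: the origin (TCP) lies on the centre line of the jaws, within the pads' length; the fingertips stand 8 mm ahead of it and the grasp point (between the pads) lies 11 mm behind it; z points along the fingers, y is the line along which they close (so a half turn about z gives the same grasp; the last joint's range is limited). The gripper opens to 85 mm and grips with 20 to 120 N. Pads are 22 mm wide; open, the fingers measure 114 mm over their backs; the gripper's body (76 mm by 85 mm) begins 54 mm behind the grasp point. The pads swing forward as they close: fully open they stand 13 mm farther back than shut.
Start: joints at [0.961, 0.259, 0.021, 1.334, 0, 1.418], TCP at [0.243, 0.494, 0.239] pointing down, gripper open.
Joint ranges: [-3.04, 3.04], [-0.91, 1.82], [-1.04, 1.36], [-1.92, 1.95], [-1.52, 1.45], [-3.14, 3.14]. Speed limits (rad/s): [2.22, 2.22, 2.79, 3.14, 3.14, 3.14].

### API

Orientations are given as a rotation vector (axis times angle).
In Python, from plant import robot, get_image, order gives the robot as it stands. The module is installed in compiled form; this text tells all that it offers.
- The arm moves only by the tool play_rows, never from a script. Its argument "plan" is a list of rows, each an object with "offset": the shift along the tool's x, y, z in mm, a list of three; "delta_rot": the turn, a rotation vector about the tool's x, y, z in rad, a list of three; "gripper": the closure, from 0 (fully open) to 1 (shut). In form: [{"offset": [tx, ty, tz], "delta_rot": [rx, ry, rz], "gripper": gripper}, ...]. A call has 1 to 10 rows; each row shifts and turns the commanded pose from where the row before left it, along the tool's axes as they then stand; what a row does not reach is not made up. A row lasts 1/8 s, in which the tool goes at most 62.5 mm and 10.7 degrees, less where a joint would pass 70% of its speed; a pose out of reach is approached as far as the arm can. A call is refused whole if a number of a shift passes 62.5 or a number of a turn 0.188, either way. A call with a gripper value outside its range is refused whole. The fingers move at their own pace and stop on an object; "newtons" is the grip in N (left out, the last holds). Time passes only in rows, so rows that do not move let the fingers close. It gives the time, the measured TCP pose, the force, the opening and the grip force at its end, in the units of the state.
- robot.sense(): the state, without advancing time (a new reading comes with each control period).
- get_image(name): name is "scene" or "top" or "wrist"; returns a dict with "color" (480x640x3 uint8, blue, green, red), "fx", "fy", "cx", "cy" (pixels), "R" (3x3) and "t" (3): a world point X has camera coordinates R X + t. Camera axes: x right, y down, z forward; pixel columns grow to the right and rows downward; lengths in m; the calibration is good to about 2 mm. A picture is of the moment at which its call begins. There is no depth.
- order.finish_job(): hands the job in; it is judged then, once.
The state is a dict: "time_s": time; "joint_positions": joint angles; "joint_velocities": joint speeds; "joint_torque": joint torques, N m; "tool_pos": TCP position; "orientation": TCP orientation; "force": force on the tool from outside, world axes, zero at the start; "moment": the same for the moment, N m; "grip_width": finger opening in m; "finger_force": force on a finger pad.
Only numpy, scipy, OpenCV 4.12 (cv2) and the standard library are available. Lean on these libraries where they do the work, as an engineer would, in place of code of your own. Each camera call takes 0.05 s, during which the arm holds its last target. There are 200 camera calls.

## Working session

There is one attempt and no reset: what is moved stays moved. The work goes in short steps, Python scripts to look and compute and a tool call to move; the robot and the scene stay as the last step left them, time stands still between calls to the robot, and variables do not carry over. Pictures are saved under pics/ and viewed, at most 10 in all, crops included, and the job is handed in when it is done.

Besides the shell and the picture viewer there is one more tool, called after "Call:" by a JSON object that holds its "name" and its "arguments". play_rows: Moves the arm, as the interface text tells. Its arguments: {"type":"object","properties":{"plan":{"type":"array","items":{"type":"object","properties":{"offset":{"type":"array","items":{"type":"number"}},"delta_rot":{"type":"array","items":{"type":"number"}},"gripper":{"type":"number"}}}},"newtons":{"type":"number"}},"required":["plan"]}

```bash
mkdir -p pics; cat > h.py <<'E'
import numpy as np,cv2
from plant import robot,get_image,order
def ray(im,u,v,z):
    R=np.array(im["R"]);t=np.array(im["t"]);c=-R.T@t
    d=R.T@np.array([(u-im["cx"])/im["fx"],(v-im["cy"])/im["fy"],1.])
    return c+d*(z-c[2])/d[2]
def proj(im,X):
    p=np.array(im["R"])@np.array(X)+np.array(im["t"]);return [im["fx"]*p[0]/p[2]+im["cx"],im["fy"]*p[1]/p[2]+im["cy"]]
E
python3 - <<'E'
from h import *
s=get_image("scene");t=get_image("top")
cv2.imwrite("pics/s.png",s["color"]);cv2.imwrite("pics/t.png",t["color"])
for i in (s,t): print(-np.array(i["R"]).T@np.array(i["t"]))
print(robot.sense())
E
```

```text
[ 0.06188888 -0.51122912  0.67946845]
[0.39425531 0.11984367 0.93907183]
{'time_s': 0.1, 'joint_positions': array([9.61370903e-01, 2.59149162e-01, 2.08427066e-02, 1.33368988e+00,
       2.37093181e-05, 1.41814132e+00]), 'joint_velocities': array([-0.0011915 , -0.00095972,  0.00118412,  0.00244775,  0.00016691,
       -0.00067079]), 'joint_torque': array([ 4.68784696e-03, -5.56691372e+01,  3.45070910e+01,  1.15527876e-02,
       -1.22821252e-04,  1.99301900e-05]), 'tool_pos': array([0.24246868, 0.49340901, 0.23872139]), 'orientation': array([-7.11166041e-01, -3.05955915e+00,  1.73567123e-03]), 'force': array([-0.07601602, -0.29394742,  0.2684844 ]), 'moment': array([0.00457134, 0.02694427, 0.00563649]), 'finger_force': 0.0, 'grip_width': 0.08553930625689478}
```

View pics/s.png

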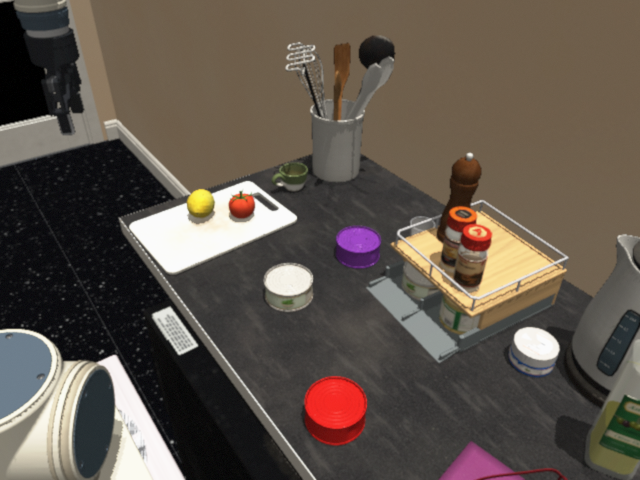

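View pics/t.png

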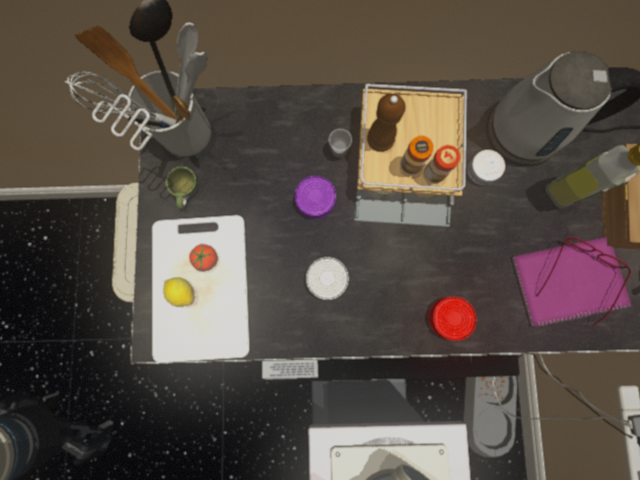

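Candidates (scene pixels) are the pale tin (288,286), the purple look-alike (358,247), the red look-alike (336,410) and the white pot with a blue band (534,351). The pale tin fits the description; it's at (327,278) in the top view. The ramp is at top (403,210). I'll check both in one close crop.

```bash
python3 - <<'E'
from h import *
s=cv2.imread("pics/s.png");t=cv2.imread("pics/t.png")
a=cv2.resize(s[230:370,250:570],None,fx=2.5,fy=2.5,interpolation=2)
b=cv2.resize(t[170:240,340:480],None,fx=3.5,fy=3.5,interpolation=2)
c=np.zeros((600,800,3),np.uint8);c[:350,:800]=a;c[350:595,:490]=b
cv2.imwrite("pics/c.png",c)
im=get_image("top")
hsv=cv2.cvtColor(im["color"],cv2.COLOR_BGR2HSV)
m=((hsv[...,1]<70)&(hsv[...,2]>110)).astype(np.uint8)*255
r=np.zeros_like(m);r[245:315,290:365]=m[245:315,290:365]
r=cv2.morphologyEx(r,cv2.MORPH_CLOSE,np.ones((7,7)))
k=max(cv2.findContours(r,0,1)[0],key=cv2.contourArea)
(u,v),rad=cv2.minEnclosingCircle(k);print(u,v,rad,cv2.fitEllipse(k))
print(ray(im,u,v,.04),np.linalg.norm(ray(im,u+rad,v,.04)-ray(im,u-rad,v,.04)))
E
```

```text
326.9017333984375 278.0172119140625 21.593400955200195 ((326.9078369140625, 277.9727783203125), (42.046913146972656, 42.383827209472656), 147.42684936523438)
[0.44879092 0.11261462 0.04      ] 0.08860729254857026
```

View pics/c.png

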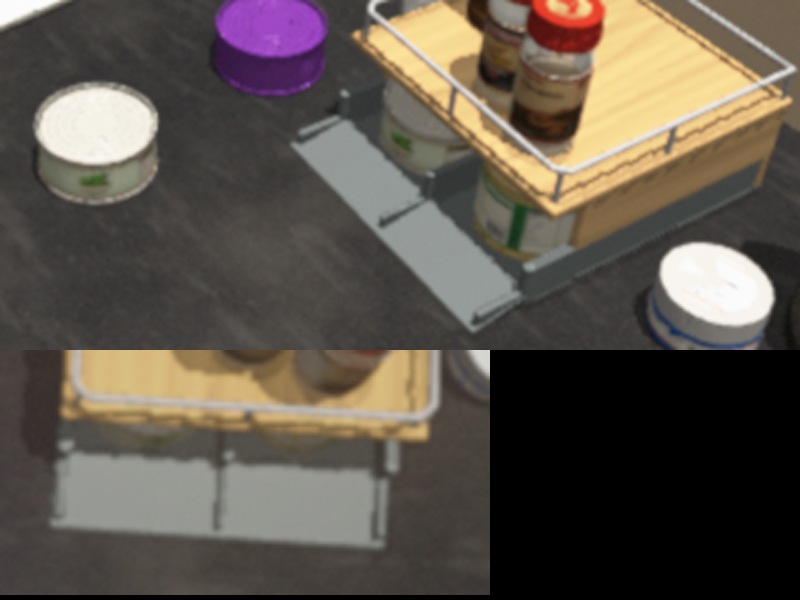

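The crop shows the pale tin with a green mark on its label. The left lane, at crop (430,120), holds a low pale tin of the same kind, and the tall green-striped tin is in the right lane. So the left lane is the one to load. Next I'll measure the ramp.

```bash
python3 - <<'E'
from h import *
for n,(x0,x1,y0,y1) in {"top":(340,470,185,235),"scene":(360,470,265,370)}.items():
    im=get_image(n);c=im["color"]
    hsv=cv2.cvtColor(c,cv2.COLOR_BGR2HSV);m=((hsv[...,1]<50)&(hsv[...,2]>95)&(hsv[...,2]<200)).astype(np.uint8)*255
    r=np.zeros_like(m);r[y0:y1,x0:x1]=m[y0:y1,x0:x1]
    r=cv2.morphologyEx(r,cv2.MORPH_CLOSE,np.ones((5,5)))
    r=cv2.morphologyEx(r,cv2.MORPH_OPEN,np.ones((5,5)))
    k=max(cv2.findContours(r,0,1)[0],key=cv2.contourArea)
    print(n,cv2.contourArea(k));hu=cv2.convexHull(k)
    q=cv2.approxPolyDP(hu,4,True)[:,0];print([(p.tolist(),ray(im,*p,0)[:2].round(4).tolist(),ray(im,*p,.01)[:2].round(4).tolist()) for p in q])
    if n=="top":
        low=[];up=[]
        for u in range(358,448,3):
            v=np.where(r[:,u])[0]
            if len(v): low.append((u,v.max()+.5));up.append((u,v.min()-.5))
        for L,z in((low,0),(up,.01)):
            P=np.array([ray(im,*p,z)[:2] for p in L]);f=np.polyfit(P[:,1],P[:,0],1)
            res=P[:,0]-np.polyval(f,P[:,1]);g=abs(res)<.004;f=np.polyfit(P[g,1],P[g,0],1);print("line",f,res.std())
# flat tin/pads
E
```

```text
top 2025.5
[([356, 202], [0.6164, 0.0433], [0.614, 0.0442]), ([450, 204], [0.6059, -0.1626], [0.6036, -0.1596]), ([449, 225], [0.5592, -0.1569], [0.5574, -0.1539]), ([355, 220], [0.5761, 0.0471], [0.5741, 0.0479])]
line [0.09415317 0.57048325] 0.0006536754633390591
line [0.0945875  0.61856743] 0.0008380344758692618
scene 3032.0
[([370, 281], [0.5973, 0.0608], [0.5894, 0.0524]), ([406, 265], [0.6849, 0.0565], [0.6757, 0.0481]), ([428, 281], [0.6864, -0.0022], [0.6772, -0.0097]), ([457, 350], [0.6037, -0.152], [0.5957, -0.1573]), ([437, 361], [0.5603, -0.1494], [0.553, -0.1547]), ([369, 291], [0.5779, 0.0405], [0.5703, 0.0324])]
```

Call:
{"name": "play_rows", "arguments": {"plan": [{"offset": [-49, -35, 0], "delta_rot": [0, 0, 0], "gripper": 0.41}, {"offset": [-49, -35, 0], "delta_rot": [0, 0, 0], "gripper": 0.41}, {"offset": [-49, -35, 0], "delta_rot": [0, 0, 0], "gripper": 0.41}, {"offset": [-49, -35, 0], "delta_rot": [0, 0, 0], "gripper": 0.41}, {"offset": [-49, -35, 0], "delta_rot": [0, 0, 0], "gripper": 0.41}, {"offset": [-49, -35, 0], "delta_rot": [0, 0, 0], "gripper": 0.41}, {"offset": [0, 0, 0], "delta_rot": [0, 0, 0.157], "gripper": 0.41}, {"offset": [0, 0, 0], "delta_rot": [0, 0, 0.157], "gripper": 0.41}, {"offset": [0, 0, 0], "delta_rot": [0, 0, 0.157], "gripper": 0.41}, {"offset": [0, 0, 0], "delta_rot": [0, 0, 0.157], "gripper": 0.41}]}}

```text
time_s: 1.5
tool_pos: [0.4138, 0.1753, 0.2392]
orientation: [-1.629, -2.686, 0.0]
force: [0.2, 0.0, -0.3]
grip_width: 0.0502
finger_force: 0.0
```

```bash
cat >> h.py <<'E'
from scipy.spatial.transform import Rotation as Ro
L=np.array([.6186,-.0109]);F=np.array([.9956,-.0938]);N=np.array([.0938,.9956])
def pose():
    s=robot.sense();R=Ro.from_rotvec(s["orientation"]).as_matrix();return np.array(s["tool_pos"]),R,s
def go(P,Rt=None):
    p,R,s=pose();print("t",s["time_s"],"offset(mm)",(R.T@(np.array(P)-p)*1000).round(1))
    if Rt is not None: print("rot",Ro.from_matrix(R.T@Rt).as_rotvec().round(3))
def Rt(az,lean):  # -x_tool heading az, z leaning forward by lean
    d=np.array([np.cos(az),np.sin(az),0]);u=np.array([0,0,1.])
    z=np.sin(lean)*d-np.cos(lean)*u;x=-(np.cos(lean)*d+np.sin(lean)*u)
    return np.column_stack([x,np.cross(z,x),z])
E
python3 - <<'E'
from h import *
p,R,s=pose();print(p.round(4),R.round(3),s["grip_width"],s["joint_positions"].round(3))
go([.415,.177,.020],Rt(np.arctan2(-.113,.060),0))
E
```

```text
[0.4138 0.1753 0.2392] [[-0.462  0.887 -0.   ]
 [ 0.887  0.462 -0.   ]
 [ 0.    -0.    -1.   ]] 0.05018708719596964 [ 0.214  0.087 -0.194  1.29  -0.     1.304]
t 1.5 offset(mm) [  0.9   1.9 219.2]
rot [-0.    -0.    -0.008]
```

Call:
{"name": "play_rows", "arguments": {"plan": [{"offset": [1, 2, 55], "delta_rot": [0, 0, -0.008], "gripper": 0.41}, {"offset": [0, 0, 55], "delta_rot": [0, 0, 0], "gripper": 0.41}, {"offset": [0, 0, 55], "delta_rot": [0, 0, 0], "gripper": 0.41}, {"offset": [0, 0, 54], "delta_rot": [0, 0, 0], "gripper": 0.41}, {"offset": [-16, 0, 0], "delta_rot": [0, 0, 0], "gripper": 0.41}, {"offset": [-10, 0, 0], "delta_rot": [0, 0, 0], "gripper": 0.41}, {"offset": [-12, 0, 0], "delta_rot": [0, 0, 0], "gripper": 0.41}, {"offset": [-12, 0, 0], "delta_rot": [0, 0, 0], "gripper": 0.41}]}}

```text
time_s: 2.5
tool_pos: [0.4401, 0.1327, 0.0217]
orientation: [1.61, 2.696, 0.003]
force: [-2.4, 4.3, 3.8]
grip_width: 0.0505
finger_force: 2.3
```

```bash
cat >> h.py <<'E'
def tin(z=.04,prev=None):
    im=get_image("top");hsv=cv2.cvtColor(im["color"],cv2.COLOR_BGR2HSV)
    m=((hsv[...,1]<70)&(hsv[...,2]>110)).astype(np.uint8)*255
    u0,v0=map(int,proj(im,[prev[0],prev[1],z]));r=np.zeros_like(m);w=26;r[v0-w:v0+w,u0-w:u0+w]=m[v0-w:v0+w,u0-w:u0+w]
    r=cv2.morphologyEx(r,cv2.MORPH_OPEN,np.ones((3,3)))
    k=max(cv2.findContours(r,0,1)[0],key=cv2.contourArea);(u,v),rad=cv2.minEnclosingCircle(k)
    c=ray(im,u,v,z)[:2];print("tin",c.round(4),"rad px",round(rad,1),"lane x,y mm",((c-L)@F*1000).round(1),((c-L)@N*1000).round(1),"area",cv2.contourArea(k));return im
E
python3 - <<'E'
from h import *
p,R,s=pose();print(p.round(4),s["force"])
pr=p[:2]+.0462*np.array([.469,-.883]);print(pr);im=tin(prev=pr)
cv2.imwrite("pics/w1.png",np.hstack([cv2.resize(im["color"][150:330,250:490],(400,300)),cv2.resize(get_image("wrist")["color"],(400,300))]))
E
```

```text
[0.4401 0.1327 0.0217] [-2.38959879  4.2959886   3.83675882]
[0.46175041 0.09195226]
tin [0.4637 0.0945] rad px 36.1 lane x,y mm -164.1 90.4 area 2407.5
```

View pics/w1.png

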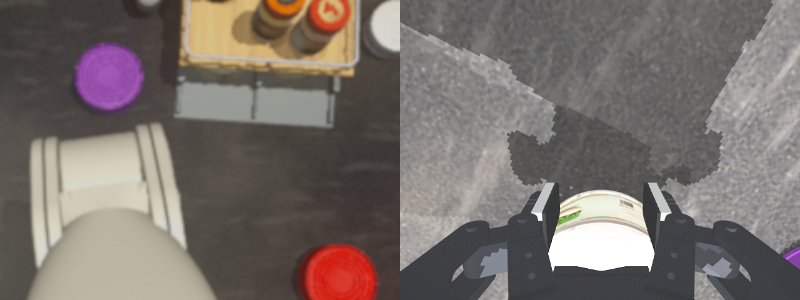

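The wrist view shows the tin cradled between both tips, with its label side at (600,220). I'll go on pushing towards the lane axis.

Call:
{"name": "play_rows", "arguments": {"plan": [{"offset": [-13, 0, -4], "delta_rot": [0, 0, 0], "gripper": 0.41}, {"offset": [-13, 0, 0], "delta_rot": [0, 0, 0], "gripper": 0.41}, {"offset": [-13, 0, 0], "delta_rot": [0, 0, 0], "gripper": 0.41}, {"offset": [-13, 0, 0], "delta_rot": [0, 0, 0], "gripper": 0.41}, {"offset": [-13, 0, 0], "delta_rot": [0, 0, 0], "gripper": 0.41}, {"offset": [-13, 0, 0], "delta_rot": [0, 0, 0], "gripper": 0.41}, {"offset": [-13, 0, 0], "delta_rot": [0, 0, 0], "gripper": 0.41}, {"offset": [-8, 0, 0], "delta_rot": [0, 0, 0], "gripper": 0.41}, {"offset": [-3, 0, 0], "delta_rot": [0, 0, 0], "gripper": 0.41}, {"offset": [35, 0, -20], "delta_rot": [0, 0, 0], "gripper": 0.41}]}}

```text
time_s: 3.85
tool_pos: [0.471, 0.0729, 0.0434]
orientation: [-1.615, -2.694, 0.003]
force: [-0.3, 1.0, 0.3]
grip_width: 0.0504
finger_force: 0.0
```

Call:
{"name": "play_rows", "arguments": {"plan": [{"offset": [30, 0, -60], "delta_rot": [0, 0, 0], "gripper": 0.41}, {"offset": [0, 0, -60], "delta_rot": [0, 0, -0.16], "gripper": 0.41}, {"offset": [0, 0, 0], "delta_rot": [0, 0, -0.16], "gripper": 0.41}, {"offset": [0, 0, 0], "delta_rot": [0, 0, -0.16], "gripper": 0.41}, {"offset": [0, 0, 0], "delta_rot": [0, 0, -0.16], "gripper": 0.41}, {"offset": [0, 0, 0], "delta_rot": [0, 0, -0.175], "gripper": 0.41}, {"offset": [0, 0, 0], "delta_rot": [0, 0, -0.175], "gripper": 0.41}]}}

```text
time_s: 4.72
tool_pos: [0.4575, 0.0985, 0.16]
orientation: [0.127, 3.139, -0.002]
force: [0.3, 0.3, -0.2]
grip_width: 0.0502
finger_force: 0.0
```

```bash
python3 - <<'E'
from h import *
p,R,s=pose();print(p.round(4),s["force"],s["joint_positions"].round(3))
w=get_image("wrist")
im=tin(prev=[.509,0])
cv2.imwrite("pics/w2.png",np.hstack([cv2.resize(im["color"][150:330,250:490],(400,300)),cv2.resize(w["color"],(400,300))]))
E
```

```text
[0.4575 0.0985 0.16  ] [ 0.33100678  0.25649384 -0.18527941] [ 3.300e-02  1.590e-01 -3.160e-01  1.095e+00 -1.000e-03  1.140e-01]
tin [0.511  0.0017] rad px 36.1 lane x,y mm -108.3 2.5 area 2601.0
```

View pics/w2.png

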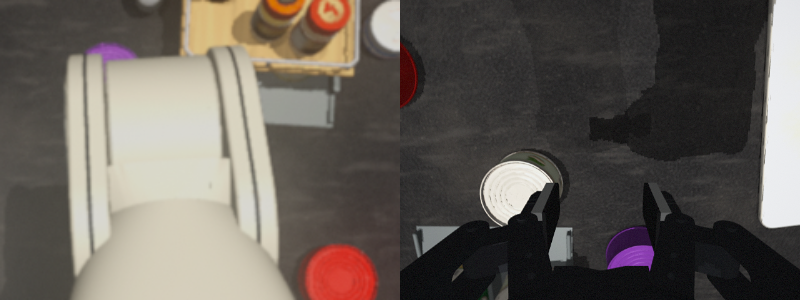

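The tin sits at wrist (520,190), with the ramp below it at (490,235) and the purple look-alike untouched. It's close to the lane axis. I'll move behind it and lean the tool.

```bash
python3 - <<'E'
from h import *
go([.4374,.0062,.12],Rt(-.094,0))
E
```

```text
t 4.825 offset(mm) [ 12.2 -93.7  40.1]
rot [-0.001  0.     0.009]
```

Call:
{"name": "play_rows", "arguments": {"plan": [{"offset": [4, -31, 0], "delta_rot": [0, 0, 0.009], "gripper": 0.41}, {"offset": [4, -31, 0], "delta_rot": [0, 0, 0], "gripper": 0.41}, {"offset": [4, -31, 40], "delta_rot": [0, 0, 0], "gripper": 0.41}, {"offset": [0, 0, 0], "delta_rot": [0, -0.157, 0], "gripper": 0.41}, {"offset": [0, 0, 0], "delta_rot": [0, -0.157, 0], "gripper": 0.41}, {"offset": [0, 0, 0], "delta_rot": [0, -0.157, 0], "gripper": 0.41}, {"offset": [0, 0, 0], "delta_rot": [0, -0.157, 0], "gripper": 0.41}, {"offset": [0, 0, 0], "delta_rot": [0, -0.157, 0], "gripper": 0.41}]}}

```text
time_s: 5.82
tool_pos: [0.4503, 0.0077, 0.1436]
orientation: [0.12, 2.374, -0.046]
force: [25.5, -1.0, 19.3]
grip_width: 0.0504
finger_force: 0.0
```

```bash
python3 - <<'E'
from h import *
p,R,s=pose();print(p.round(4),s["joint_positions"].round(3));go([.4374,.0062,.02],Rt(-.094,.785))
im=get_image("scene");
cv2.imwrite("pics/w3.png",np.hstack([cv2.resize(im["color"][150:390,250:570],(400,300)),cv2.resize(get_image("wrist")["color"],(400,300))]))
hsv=cv2.cvtColor(im["color"],cv2.COLOR_BGR2HSV)
E
```

```text
[0.4503 0.0077 0.1436] [-0.227 -0.206 -1.043 -0.026  0.089 -0.09 ]
t 5.825 offset(mm) [94.8 -3.1 80.4]
rot [-0.003 -0.02  -0.006]
```

View pics/w3.png

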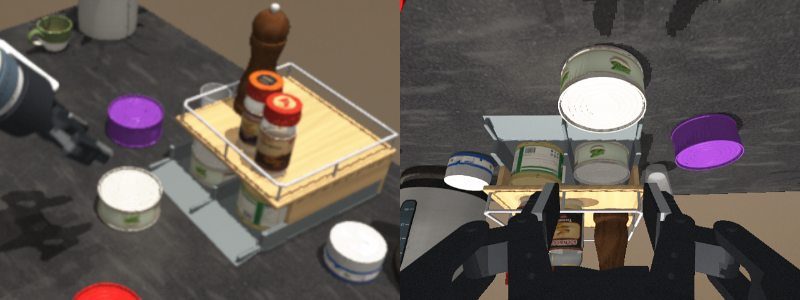

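The wrist view shows the new tin (603,90) in line with the left lane's stored flat tin (603,160), and the tall tin to its right. Joint 3 is at its limit here, so I'll move forward out of that pose first.

Call:
{"name": "play_rows", "arguments": {"plan": [{"offset": [-28, 0, 28], "delta_rot": [0, 0.15, 0], "gripper": 0.41}, {"offset": [-20, 0, 20], "delta_rot": [0, 0.15, 0], "gripper": 0.41}, {"offset": [0, 0, 0], "delta_rot": [0, 0, 0], "gripper": 0.41}]}}

```text
time_s: 6.3
tool_pos: [0.5192, 0.001, 0.1351]
orientation: [0.133, 2.685, -0.031]
force: [-0.3, -1.0, -0.5]
grip_width: 0.0505
finger_force: 0.0
```

```bash
python3 - <<'E'
from h import *
p,R,s=pose();print(p.round(4),R[:,2].round(3),s["joint_positions"].round(3),s["force"].round(2))
E
```

```text
[0.5192 0.001  0.1351] [ 0.436 -0.043 -0.899] [-0.18   0.021 -0.659  0.438  0.035 -0.072] [-0.27 -1.04 -0.45]
```

```bash
cat > k.py <<'E'
from h import *
from scipy.optimize import least_squares
D=[([.961,.259,.021,1.334],[.2425,.4934,.2387]),([.214,.087,-.194,1.29],[.4138,.1753,.2392]),([.033,.159,-.316,1.095],[.4575,.0985,.16]),([-.227,-.206,-1.043,-.026],[.4503,.0077,.1436]),([-.18,.021,-.659,.438],[.5192,.001,.1351])]
def fk(q,m):
    a,b,c,h,r0,e,o=m;A=q[1]-q[2];P=A+q[3]
    r=r0+a*np.sin(q[1])+b*np.cos(A)+e*np.sin(A)+c*np.cos(P);z=h+a*np.cos(q[1])-b*np.sin(A)+e*np.cos(A)-c*np.sin(P)
    return np.array([r*np.cos(q[0])-o*np.sin(q[0]),r*np.sin(q[0])+o*np.cos(q[0]),z])
m0=[.3,.3,.2,.2,.0,0,.1]
f=least_squares(lambda m:np.concatenate([np.concatenate([fk(q,m)-p for q,p in D]),.003*(m-m0)]),m0)
print(f.x.round(3),abs(f.fun[:-7]).max())
for X,z,l in [(-182,.02,.785),(-182,.03,.4),(-157,.02,.785),(-157,.02,.5),(-142,.02,.785),(-142,.02,.6),(-120,.024,.785),(-80,.03,.785),(-40,.035,.785),(0,.03,.785)]:
    T=np.append(L+X/1000*F,z)
    g=least_squares(lambda q:fk([q[0],q[1],q[2],np.pi/2-l-q[1]+q[2]],f.x)-T,[-.1,.1,-.6]);q=g.x
    print(X,z,l,q.round(2),"j4",round(np.pi/2-l-q[1]+q[2],2),round(g.cost,6))
E
python3 k.py
```

```text
[0.585 0.399 0.391 0.132 0.    0.027 0.091] 0.01772506363898442
-182 0.02 0.785 [-0.19  0.27 -1.38] j4 -0.86 0.0
-182 0.03 0.4 [-0.19  0.07 -0.94] j4 0.15 0.0
-157 0.02 0.785 [-0.19  0.27 -1.32] j4 -0.8 0.0
-157 0.02 0.5 [-0.19  0.12 -1.01] j4 -0.06 0.0
-142 0.02 0.785 [-0.19  0.28 -1.28] j4 -0.77 0.0
-142 0.02 0.6 [-0.19  0.15 -1.08] j4 -0.26 0.0
-120 0.024 0.785 [-0.18  0.27 -1.22] j4 -0.71 0.0
-80 0.03 0.785 [-0.18  0.28 -1.12] j4 -0.61 0.0
-40 0.035 0.785 [-0.17  0.3  -1.03] j4 -0.54 0.0
0 0.03 0.785 [-0.16  0.35 -0.94] j4 -0.5 0.0
```

Call:
{"name": "play_rows", "arguments": {"plan": [{"offset": [0, 0, 0], "delta_rot": [0, 0.15, 0], "gripper": 0.41}, {"offset": [0, 0, 0], "delta_rot": [0, 0, 0], "gripper": 0.41}]}}

```text
time_s: 6.55
tool_pos: [0.5169, 0.0015, 0.135]
orientation: [0.139, 2.832, -0.022]
force: [0.4, 0.0, 0.4]
grip_width: 0.0504
finger_force: 0.0
```

```bash
python3 - <<'E'
from h import *
T=L-.176*F
go([*T,.135],Rt(-.094,.3));go([*T,.026]);print(pose()[2]["joint_positions"].round(3))
E
```

```text
t 6.55 offset(mm) [ 70.2  -3.1 -22.1]
rot [-0.002  0.006 -0.004]
t 6.55 offset(mm) [103.   -3.1  81.8]
[-0.172  0.084 -0.528  0.653  0.022 -0.07 ]
```

Call:
{"name": "play_rows", "arguments": {"plan": [{"offset": [35, -1.5, -11], "delta_rot": [-0.002, 0, -0.004], "gripper": 0.41}, {"offset": [35, -1.5, -11], "delta_rot": [0, 0, 0], "gripper": 0.41}, {"offset": [11, 0, 35], "delta_rot": [0, 0, 0], "gripper": 0.41}, {"offset": [11, 0, 35], "delta_rot": [0, 0, 0], "gripper": 0.41}, {"offset": [0, 0, 0], "delta_rot": [0, 0, 0], "gripper": 0.41}]}}

```text
time_s: 7.18
tool_pos: [0.4406, 0.0062, 0.0599]
orientation: [0.132, 2.833, -0.019]
force: [-0.0, -0.6, -0.2]
grip_width: 0.0506
finger_force: 0.0
```

```bash
python3 - <<'E'
from h import *
T=L-.176*F
go([*T,.026],Rt(-.094,.3));s=pose()[2];print(s["joint_positions"].round(3),s["force"])
E
```

```text
t 7.175 offset(mm) [ 7.5 -0.3 33.2]
rot [0.001 0.005 0.001]
[-0.198  0.052 -0.802  0.413  0.032 -0.1  ] [-0.00145299 -0.58318064 -0.18406839]
```

Call:
{"name": "play_rows", "arguments": {"plan": [{"offset": [8, 0, 33], "delta_rot": [0, 0, 0], "gripper": 0.41}, {"offset": [-9, 0, 3], "delta_rot": [0, 0, 0], "gripper": 0.41}, {"offset": [-8, 0, 2.5], "delta_rot": [0, 0, 0], "gripper": 0.41}, {"offset": [-8, 0, 2.5], "delta_rot": [0, 0, 0], "gripper": 0.41}, {"offset": [-8, 0, 2.5], "delta_rot": [0, 0, 0], "gripper": 0.41}, {"offset": [0, 0, 0], "delta_rot": [0, 0, 0], "gripper": 0.41}]}}

```text
time_s: 7.92
tool_pos: [0.4818, 0.002, 0.029]
orientation: [0.13, 2.828, -0.021]
force: [0.9, -0.0, -0.3]
grip_width: 0.0503
finger_force: 0.0
```

```bash
cat >> h.py <<'E'
def st():
    p,R,s=pose();d=p[:2]-L;print("X %.1f Y %.1f z %.1f"%(d@F*1e3,d@N*1e3,p[2]*1e3),"lean %.3f"%np.arcsin(np.hypot(R[0,2],R[1,2])),"F",np.array(s["force"]).round(1),"j",s["joint_positions"].round(2),"t",s["time_s"])
E
python3 - <<'E'
from h import *
st()
im=get_image("wrist");cv2.imwrite("pics/w4.png",im["color"])
for n,P in {"lane0":[*L,.01],"lipL":[*(L+.046*N),.01],"lipR":[*(L-.046*N),.01],"rampfoot":[*(L-.05*F),0]}.items(): print(n,np.round(proj(im,P)))
E
```

```text
X -137.4 Y 0.0 z 29.0 lean 0.311 F [ 0.9 -0.  -0.3] j [-0.19  0.17 -0.78  0.32  0.03 -0.09] t 7.925
lane0 [320. 465.]
lipL [398. 465.]
lipR [242. 465.]
rampfoot [320. 399.]
```

View pics/w4.png

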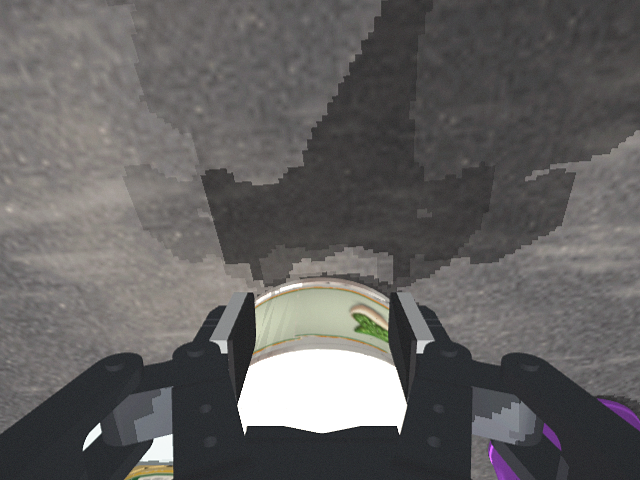

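The tin (322,390) sits centred between the tips. I'll do a quick cross-check of the lane centre from the guide ends in the first pictures.

```bash
python3 - <<'E'
from h import *
im=get_image("top");sc=get_image("scene")
def f(i,u,v,z): c=ray(i,u,v,z)[:2]-L;return (np.array([c@F,c@N])*1e3).round(1)
for n,(a,b) in {"div(-49)":(220,455),"left(50)":(65,447),"right(-148)":(393,455)}.items(): print(n,f(im,340+a/3.5,170+(b-350)/3.5,.03))
for n,(a,b) in {"div(-49)":(432,175),"left(50)":(344,93),"right(-148)":(527,270)}.items(): print("sc",n,f(sc,250+a/2.5,230+b/2.5,.03))
for n,(a,b) in {"footL(54)":(295,143),"footR(-152)":(473,330)}.items(): print("sc",n,f(sc,250+a/2.5,230+b/2.5,0))
E
```

```text
div(-49) [ -3.8 -43.8]
left(50) [-4.9 50.6]
right(-148) [   3.  -148.5]
sc div(-49) [  1.7 -44.2]
sc left(50) [ 1.1 57.6]
sc right(-148) [  -1.6 -143.8]
sc footL(54) [-41.   56.9]
sc footR(-152) [ -43.3 -146.7]
```

```bash
cat > w3.py <<'E'
from h import *
im=get_image("wrist");p,R,s=pose()
C=np.array(im["R"])@R; k=np.array(im["t"])+np.array(im["R"])@p   # cam from tool
p3=np.array([.4503,.0077,.1436]);R3=Ro.from_rotvec([.12,2.374,-.046]).as_matrix()
RW=C@R3.T;tW=k-RW@p3
i3=dict(im);i3["R"]=RW;i3["t"]=tW
def f(u,v,z): c=ray(i3,u/.625,v/.625,z)[:2]-L;return (np.array([c@F,c@N])*1e3).round(1)
if __name__=="__main__":
    a=cv2.imread("pics/w3.png")[30:230,450:690]
    cv2.imwrite("pics/w3c.png",cv2.resize(a,(720,600),interpolation=2))
    print(f(603-400,98,.04))
E
python3 w3.py
```

```text
[-140.8    5.3]
```

View pics/w3c.png

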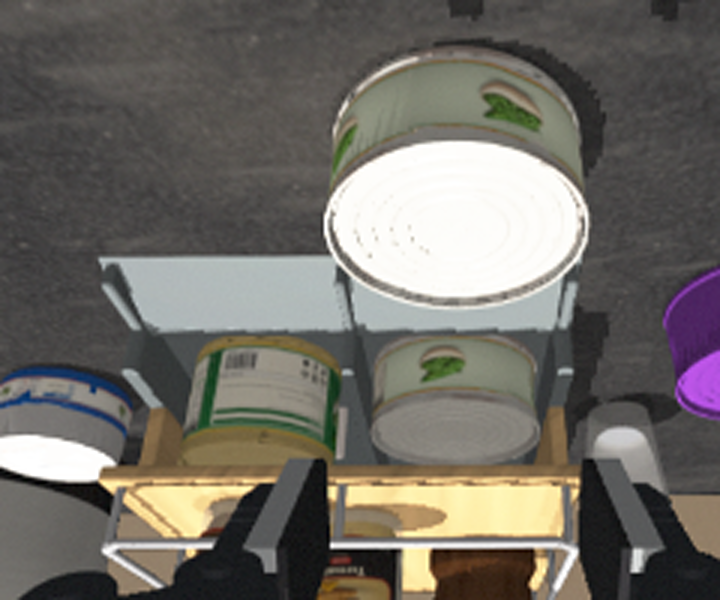

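```bash
python3 - <<'E'
from w3 import *
g=lambda c,r,z:f(50+c/3,30+r/3,z)
print("newtin",g(456.5,222,.04),g(325,222,.04),g(588,222,.04))
print("stored",g(455.5,428,.043),g(371,428,.043),g(540,428,.043))
print("lip",g(356,330,.01),g(558,330,.01),"ramp R",g(133,330,.01),g(341,330,.01))
print("guide tops L,R,div",g(566,373,.03),g(132,375,.03),g(349,372,.03))
st()
E
```

```text
newtin [-132.8    4.5] [-133.1  -35.3] [-132.5   44.4]
stored [9.7 3.7] [  9.3 -35.5] [10.  42.8]
lip [-23.5 -40.6] [-22.7  49.7] ramp R [ -24.3 -140.3] [-23.5 -47.4]
guide tops L,R,div [-19.2  52.2] [ -18.9 -138.6] [-20.8 -42.8]
X -138.6 Y 0.1 z 28.5 lean 0.309 F [0.4 0.2 0.4] j [-0.19  0.17 -0.78  0.32  0.03 -0.09] t 8.175
```

Relative to the lane, the new tin was aligned within 1 mm in that view, and the independent estimates put the lane centre 3 to 4 mm left of my line. I'll shift +3.5 mm while pushing on and increasing the lean.

Call:
{"name": "play_rows", "arguments": {"plan": [{"offset": [-5.7, 0.6, 1.9], "delta_rot": [0, -0.025, 0], "gripper": 0.41}, {"offset": [-5.7, 0.6, 2], "delta_rot": [0, -0.025, 0], "gripper": 0.41}, {"offset": [-5.6, 0.6, 2.1], "delta_rot": [0, -0.025, 0], "gripper": 0.41}, {"offset": [-5.5, 0.6, 2.3], "delta_rot": [0, -0.025, 0], "gripper": 0.41}, {"offset": [-5.5, 0.6, 2.4], "delta_rot": [0, -0.025, 0], "gripper": 0.41}, {"offset": [-5.4, 0.5, 2.6], "delta_rot": [0, -0.025, 0], "gripper": 0.41}, {"offset": [-5.4, 0, 2.7], "delta_rot": [0, -0.025, 0], "gripper": 0.41}]}}

```text
time_s: 9.05
tool_pos: [0.5225, 0.002, 0.0278]
orientation: [0.122, 2.655, -0.03]
force: [-1.7, 0.0, -0.8]
grip_width: 0.0504
finger_force: 0.9
```

```bash
python3 - <<'E'
from h import *
st();go([*(L-.06*F+.0035*N),.029],Rt(-.094,.55))
E
```

```text
X -96.9 Y 3.8 z 27.8 lean 0.485 F [-1.7  0.  -0.8] j [-0.18  0.19 -0.86  0.04  0.04 -0.08] t 9.05
t 9.05 offset(mm) [-33.2  -0.4  16.1]
rot [ 0.001 -0.065  0.002]
```

Call:
{"name": "play_rows", "arguments": {"plan": [{"offset": [-4.6, 0, 2.0], "delta_rot": [0, -0.016, 0], "gripper": 0.41}, {"offset": [-4.6, 0, 2.1], "delta_rot": [0, -0.016, 0], "gripper": 0.41}, {"offset": [-4.5, 0, 2.2], "delta_rot": [0, -0.016, 0], "gripper": 0.41}, {"offset": [-4.5, 0, 2.2], "delta_rot": [0, -0.016, 0], "gripper": 0.41}, {"offset": [-4.5, 0, 2.3], "delta_rot": [0, -0.016, 0], "gripper": 0.41}]}}

```text
time_s: 9.68
tool_pos: [0.5465, -0.0002, 0.0291]
orientation: [0.119, 2.577, -0.034]
force: [-10.5, 0.5, 2.4]
grip_width: 0.0507
finger_force: 4.1
```

```bash
python3 - <<'E'
from h import *
st()
E
```

```text
X -72.7 Y 3.9 z 29.1 lean 0.562 F [-10.5   0.5   2.4] j [-0.18  0.21 -0.89 -0.09  0.05 -0.07] t 9.675
```

Call:
{"name": "play_rows", "arguments": {"plan": [{"offset": [-4.5, 0, 2.2], "delta_rot": [0, -0.017, 0], "gripper": 0.41}, {"offset": [-4.5, 0, 2.2], "delta_rot": [0, -0.017, 0], "gripper": 0.41}, {"offset": [-4.5, 0, 2.3], "delta_rot": [0, -0.017, 0], "gripper": 0.41}, {"offset": [-4.5, 0, 2.3], "delta_rot": [0, -0.017, 0], "gripper": 0.41}, {"offset": [-4.4, 0, 2.4], "delta_rot": [0, -0.017, 0], "gripper": 0.41}, {"offset": [-4.4, 0, 2.4], "delta_rot": [0, -0.017, 0], "gripper": 0.41}]}}

```text
time_s: 10.42
tool_pos: [0.5766, -0.003, 0.0336]
orientation: [0.114, 2.474, -0.039]
force: [-9.2, 0.7, 3.8]
grip_width: 0.0501
finger_force: 6.4
```

```bash
python3 - <<'E'
from h import *
st()
E
```

```text
X -42.5 Y 3.9 z 33.6 lean 0.666 F [-9.2  0.7  3.8] j [-0.18  0.25 -0.92 -0.26  0.05 -0.07] t 10.425
```

Call:
{"name": "play_rows", "arguments": {"plan": [{"offset": [-4.1, 0, 2.9], "delta_rot": [0, -0.012, 0], "gripper": 0.41}, {"offset": [-4.1, 0, 2.9], "delta_rot": [0, -0.012, 0], "gripper": 0.41}, {"offset": [-4, 0, 3], "delta_rot": [0, -0.012, 0], "gripper": 0.41}, {"offset": [-4, 0, 3], "delta_rot": [0, -0.012, 0], "gripper": 0.41}, {"offset": [-4, 0, 3], "delta_rot": [0, -0.012, 0], "gripper": 0.41}, {"offset": [-3.9, 0, 3.1], "delta_rot": [0, 0, 0], "gripper": 0.41}]}}

```text
time_s: 11.18
tool_pos: [0.606, -0.0057, 0.0344]
orientation: [0.111, 2.416, -0.042]
force: [-8.3, 0.5, -0.4]
grip_width: 0.0505
finger_force: 6.0
```

```bash
python3 - <<'E'
from h import *
st()
E
```

```text
X -13.0 Y 4.0 z 34.4 lean 0.723 F [-8.3  0.5 -0.4] j [-0.17  0.3  -0.91 -0.35  0.05 -0.06] t 11.175
```

Call:
{"name": "play_rows", "arguments": {"plan": [{"offset": [-2.2, 0, 2], "delta_rot": [0, -0.008, 0], "gripper": 0.41}, {"offset": [-2.2, 0, 2], "delta_rot": [0, -0.008, 0], "gripper": 0.41}, {"offset": [-2.2, 0, 2], "delta_rot": [0, -0.008, 0], "gripper": 0.41}, {"offset": [-2.2, 0, 2], "delta_rot": [0, 0, 0], "gripper": 0.41}, {"offset": [-2.2, 0, 2], "delta_rot": [0, 0, 0], "gripper": 0.41}]}}

```text
time_s: 11.8
tool_pos: [0.6209, -0.0071, 0.0344]
orientation: [0.11, 2.392, -0.043]
force: [-8.0, 1.5, -0.2]
grip_width: 0.0505
finger_force: 5.9
```

```bash
python3 - <<'E'
from h import *
st()
E
```

```text
X 1.9 Y 4.0 z 34.4 lean 0.747 F [-8.   1.5 -0.2] j [-0.17  0.32 -0.9  -0.39  0.05 -0.06] t 11.8
```

Call:
{"name": "play_rows", "arguments": {"plan": [{"offset": [-1.1, 0, 1], "delta_rot": [0, 0, 0], "gripper": 0.41}, {"offset": [-1.1, 0, 1], "delta_rot": [0, 0, 0], "gripper": 0.41}, {"offset": [-1.1, 0, 1], "delta_rot": [0, 0, 0], "gripper": 0.41}]}}

```text
time_s: 12.18
tool_pos: [0.6253, -0.0075, 0.0345]
orientation: [0.11, 2.392, -0.043]
force: [-8.3, 1.1, 0.2]
grip_width: 0.0502
finger_force: 5.9
```

```bash
python3 - <<'E'
from h import *
st()
E
```

```text
X 6.4 Y 4.0 z 34.5 lean 0.747 F [-8.3  1.1  0.2] j [-0.17  0.32 -0.89 -0.39  0.05 -0.06] t 12.175
```

Call:
{"name": "play_rows", "arguments": {"plan": [{"offset": [-1.1, 0, 1], "delta_rot": [0, 0, 0], "gripper": 0.41}, {"offset": [-1.1, 0, 1], "delta_rot": [0, 0, 0], "gripper": 0.41}, {"offset": [-0.8, 0, 0.7], "delta_rot": [0, 0, 0], "gripper": 0.41}]}}

```text
time_s: 12.55
tool_pos: [0.6293, -0.0079, 0.0346]
orientation: [0.11, 2.392, -0.043]
force: [-8.5, 1.6, 0.2]
grip_width: 0.0503
finger_force: 5.9
```

```bash
python3 - <<'E'
from h import *
st()
im=get_image("scene");w=get_image("wrist")["color"]
cv2.imwrite("pics/e1.png",np.hstack([cv2.resize(im["color"][200:340,360:547],(400,300),interpolation=2),cv2.resize(w,(400,300))]))
E
```

```text
X 10.4 Y 4.0 z 34.6 lean 0.747 F [-8.5  1.6  0.2] j [-0.17  0.33 -0.88 -0.38  0.05 -0.06] t 12.55
```

View pics/e1.png

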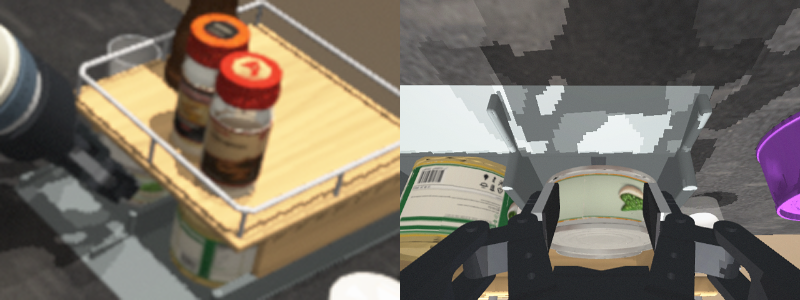

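The tin (605,205 in the wrist half) is now past the lip edge (row 152), and the jars and deck are undisturbed. I'll push on gently to the hard stop.

Call:
{"name": "play_rows", "arguments": {"plan": [{"offset": [-0.8, 0, 0.7], "delta_rot": [0, 0, 0], "gripper": 0.41}, {"offset": [-0.8, 0, 0.7], "delta_rot": [0, 0, 0], "gripper": 0.41}, {"offset": [-0.8, 0, 0.7], "delta_rot": [0, 0, 0], "gripper": 0.41}]}}

```text
time_s: 13.02
tool_pos: [0.6325, -0.0081, 0.0346]
orientation: [0.11, 2.392, -0.043]
force: [-8.3, 1.3, -1.6]
grip_width: 0.0501
finger_force: 5.9
```

```bash
python3 - <<'E'
from h import *
st()
E
```

```text
X 13.5 Y 4.0 z 34.6 lean 0.747 F [-8.3  1.3 -1.6] j [-0.17  0.33 -0.87 -0.38  0.05 -0.06] t 13.025
```

Call:
{"name": "play_rows", "arguments": {"plan": [{"offset": [-0.8, 0, 0.7], "delta_rot": [0, 0, 0], "gripper": 0.41}, {"offset": [-0.8, 0, 0.7], "delta_rot": [0, 0, 0], "gripper": 0.41}, {"offset": [-0.8, 0, 0.7], "delta_rot": [0, 0, 0], "gripper": 0.41}]}}

```text
time_s: 13.4
tool_pos: [0.6356, -0.0084, 0.0347]
orientation: [0.11, 2.392, -0.043]
force: [-9.0, 1.0, -0.1]
grip_width: 0.0506
finger_force: 6.0
```

```bash
python3 - <<'E'
from h import *
st()
E
```

```text
X 16.7 Y 4.0 z 34.7 lean 0.747 F [-9.   1.  -0.1] j [-0.17  0.33 -0.86 -0.37  0.05 -0.06] t 13.4
```

Call:
{"name": "play_rows", "arguments": {"plan": [{"offset": [-0.8, 0, 0.7], "delta_rot": [0, -0.025, 0], "gripper": 0.41}, {"offset": [-0.8, 0, 0.8], "delta_rot": [0, -0.025, 0], "gripper": 0.41}, {"offset": [-0.8, 0, 0.8], "delta_rot": [0, -0.02, 0], "gripper": 0.41}]}}

```text
time_s: 13.78
tool_pos: [0.6367, -0.0084, 0.0332]
orientation: [0.107, 2.326, -0.046]
force: [-21.1, 2.5, 2.7]
grip_width: 0.0502
finger_force: 11.5
```

```bash
python3 - <<'E'
from h import *
st()
E
```

```text
X 17.8 Y 4.2 z 33.2 lean 0.814 F [-21.1   2.5   2.7] j [-0.17  0.36 -0.93 -0.53  0.06 -0.05] t 13.775
```

Call:
{"name": "play_rows", "arguments": {"plan": [{"offset": [2, 0, -2.2], "delta_rot": [0, 0, 0], "gripper": 0.41}, {"offset": [0, 2, 0], "delta_rot": [0, 0, 0], "gripper": 0.41}, {"offset": [0, -4, 0], "delta_rot": [0, 0, 0], "gripper": 0.41}, {"offset": [0, 4, 0], "delta_rot": [0, 0, 0], "gripper": 0.41}, {"offset": [0, -2, 0], "delta_rot": [0, 0, 0], "gripper": 0.41}]}}

```text
time_s: 14.4
tool_pos: [0.6359, -0.0084, 0.0347]
orientation: [0.107, 2.323, -0.046]
force: [-8.0, 1.7, -1.8]
grip_width: 0.0504
finger_force: 5.6
```

```bash
python3 - <<'E'
from h import *
st()
E
```

```text
X 17.0 Y 4.1 z 34.7 lean 0.817 F [-8.   1.7 -1.8] j [-0.17  0.36 -0.93 -0.53  0.06 -0.05] t 14.4
```

Call:
{"name": "play_rows", "arguments": {"plan": [{"offset": [2.2, 0, 2.0], "delta_rot": [0, 0, 0], "gripper": 0.41}, {"offset": [2.2, 0, 2.0], "delta_rot": [0, 0, 0], "gripper": 0.41}, {"offset": [2.2, 0, 2.0], "delta_rot": [0, 0, 0], "gripper": 0.41}, {"offset": [2.2, 0, 2.0], "delta_rot": [0, 0, 0], "gripper": 0.41}]}}

```text
time_s: 14.9
tool_pos: [0.6354, -0.0082, 0.0237]
orientation: [0.106, 2.321, -0.046]
force: [-22.7, 0.7, 15.7]
grip_width: 0.0503
finger_force: 12.9
```

```bash
python3 - <<'E'
from h import *
st()
E
```

```text
X 16.5 Y 4.3 z 23.7 lean 0.819 F [-22.7   0.7  15.7] j [-0.17  0.39 -0.94 -0.58  0.06 -0.05] t 14.9
```

Call:
{"name": "play_rows", "arguments": {"plan": [{"offset": [1.4, 0, -1.5], "delta_rot": [0, 0, 0], "gripper": 0.41}, {"offset": [1.4, 0, -1.5], "delta_rot": [0, 0, 0], "gripper": 0.41}, {"offset": [0, 0, -3], "delta_rot": [0, 0, 0], "gripper": 0.41}, {"offset": [0, 0, -4], "delta_rot": [0, 0, 0], "gripper": 0.41}]}}

```text
time_s: 15.4
tool_pos: [0.6277, -0.0079, 0.0287]
orientation: [0.107, 2.32, -0.046]
force: [-4.0, 0.3, -2.0]
grip_width: 0.0504
finger_force: 2.3
```

```bash
python3 - <<'E'
from h import *
st()
E
```

```text
X 8.8 Y 3.9 z 28.7 lean 0.819 F [-4.   0.3 -2. ] j [-0.17  0.37 -0.96 -0.57  0.06 -0.06] t 15.4
```

Call:
{"name": "play_rows", "arguments": {"plan": [{"offset": [1.4, 0, -1.5], "delta_rot": [0, 0, 0], "gripper": 0.41}, {"offset": [1.4, 0, -1.5], "delta_rot": [0, 0, 0], "gripper": 0.41}, {"offset": [1.4, 0, -1.5], "delta_rot": [0, 0, 0], "gripper": 0.41}]}}

```text
time_s: 15.78
tool_pos: [0.6224, -0.0074, 0.0294]
orientation: [0.107, 2.318, -0.047]
force: [-0.2, -0.2, -0.1]
grip_width: 0.0505
finger_force: 0.3
```

```bash
python3 - <<'E'
from h import *
st()
E
```

```text
X 3.4 Y 3.8 z 29.4 lean 0.821 F [-0.2 -0.2 -0.1] j [-0.17  0.36 -0.97 -0.58  0.06 -0.06] t 15.775
```

Call:
{"name": "play_rows", "arguments": {"plan": [{"offset": [2, 0, -12], "delta_rot": [0, 0, 0], "gripper": 0.41}, {"offset": [2, 0, -16], "delta_rot": [0, 0.03, 0], "gripper": 0.41}, {"offset": [4, 0, -20], "delta_rot": [0, 0.06, 0], "gripper": 0.41}, {"offset": [6, 0, -24], "delta_rot": [0, 0.1, 0], "gripper": 0.41}, {"offset": [6, 0, -30], "delta_rot": [0, 0.15, 0], "gripper": 0.41}, {"offset": [0, 0, -30], "delta_rot": [0, 0.1, 0], "gripper": 0.41}, {"offset": [0, 0, 0], "delta_rot": [0, 0, 0], "gripper": 0.41}]}}

```text
time_s: 16.65
tool_pos: [0.5312, 0.0008, 0.1165]
orientation: [0.126, 2.728, -0.027]
force: [0.1, 0.1, -1.0]
grip_width: 0.0505
finger_force: 0.0
```

```bash
python3 - <<'E'
from h import *
st()
im=get_image("scene")["color"];w=get_image("wrist")["color"]
a=np.hstack([cv2.resize(im[200:350,340:540],(400,300),interpolation=2),cv2.resize(w,(400,300))])
b=cv2.resize(w[200:440,160:560],(500,300),interpolation=2);b=np.hstack([b,np.zeros((300,300,3),np.uint8)])
cv2.imwrite("pics/e2.png",np.vstack([a,b]))
E
```

```text
X -88.1 Y 3.5 z 116.5 lean 0.411 F [ 0.1  0.1 -1. ] j [-0.17  0.08 -0.63  0.45  0.03 -0.08] t 16.65
```

View pics/e2.png

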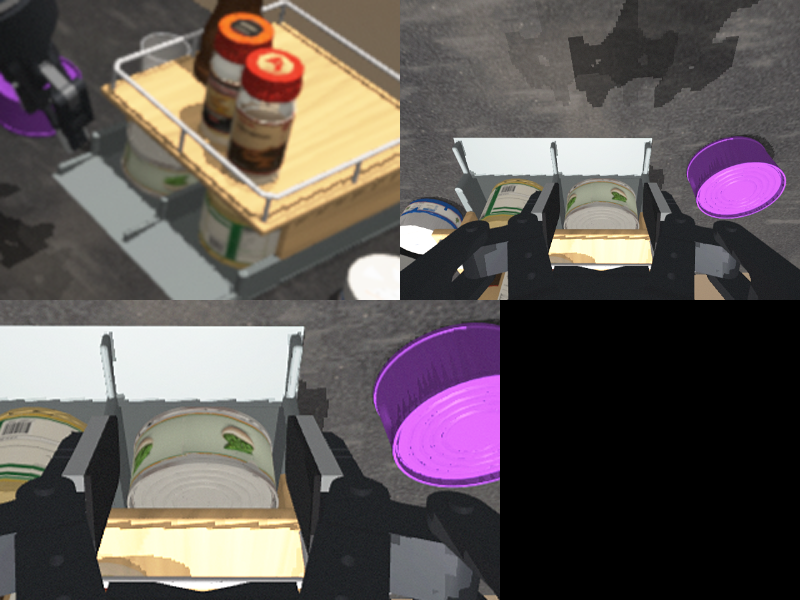

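The tin stands behind the lip with the lane free, and the tall tin, jars and purple tin are untouched. As a numeric check that it's seated, I'll compare the lid rim with the stored tin's rim at the same spot in the first picture.

```bash
python3 - <<'E'
from h import *
a=cv2.cvtColor(cv2.imread("pics/s.png"),6).astype(np.float32);im=get_image("scene");b=cv2.cvtColor(im["color"],6).astype(np.float32)
P=[*(L+.0035*N+.045*F),.0]
for z in(.003,.043):
  for k in(-.03,0,.03): print(z,k,np.round(proj(im,[*(L+.0035*N+.006*F+k*N),z])))
for u in (406,410,414,420,426,430): print(u,"a",a[258:302:2,u].astype(int).tolist());print("    b",b[258:302:2,u].astype(int).tolist())
E
```

```text
0.003 -0.03 [417. 304.]
0.003 0 [406. 294.]
0.003 0.03 [396. 285.]
0.043 -0.03 [419. 288.]
0.043 0 [408. 278.]
0.043 0.03 [398. 268.]
406 a [117, 84, 94, 97, 103, 112, 111, 104, 101, 79, 83, 96, 90, 81, 87, 86, 81, 74, 95, 146, 153, 153]
    b [122, 88, 105, 114, 114, 120, 109, 101, 89, 91, 100, 104, 106, 105, 101, 93, 88, 72, 99, 151, 158, 159]
410 a [132, 141, 105, 96, 113, 112, 112, 111, 111, 113, 102, 83, 88, 77, 60, 69, 90, 85, 87, 73, 104, 136]
    b [137, 146, 110, 101, 116, 118, 116, 117, 117, 105, 93, 93, 105, 108, 108, 105, 101, 94, 92, 71, 108, 143]
414 a [224, 197, 131, 148, 91, 99, 112, 113, 113, 114, 111, 110, 92, 91, 80, 91, 83, 97, 100, 93, 78, 67]
    b [229, 204, 137, 154, 96, 102, 115, 116, 116, 118, 110, 94, 100, 109, 113, 112, 109, 104, 93, 99, 69, 69]
420 a [214, 219, 220, 220, 189, 130, 131, 86, 108, 114, 112, 112, 118, 99, 93, 111, 114, 116, 113, 105, 104, 85]
    b [220, 224, 224, 224, 195, 136, 136, 89, 114, 121, 118, 114, 86, 98, 113, 116, 113, 112, 108, 95, 104, 81]
426 a [215, 164, 219, 220, 202, 206, 195, 145, 146, 115, 94, 117, 117, 110, 90, 100, 115, 116, 115, 88, 65, 54]
    b [222, 170, 223, 224, 208, 212, 201, 152, 153, 120, 100, 122, 108, 94, 105, 98, 69, 77, 94, 79, 68, 57]
430 a [141, 194, 198, 162, 146, 123, 112, 104, 106, 104, 111, 98, 98, 110, 90, 75, 81, 108, 90, 66, 55, 53]
    b [146, 201, 208, 168, 151, 128, 116, 108, 111, 108, 117, 102, 98, 89, 100, 86, 67, 76, 87, 69, 57, 56]
```

```bash
python3 - <<'E'
from h import *
w=get_image("wrist");s=get_image("scene")
pt=lambda X,z:[*(L+.0035*N+X*F),z]
for n,X,z in [("ramp foot",-.05,0),("ramp top",-.005,.01),("lip inner",0,.01),("rear bot",0,.003),("rear top",0,.043),("rear bot up",0,.01),("rear top up",0,.049),("X+8 top",.008,.043),("X+8 lip",.008,.01),("deck",-.002,.075)]: print(n,"wrist",np.round(proj(w,pt(X,z)),1),"scene",np.round(proj(s,pt(X,z)),1))
c=w["color"]
for u in (300,322,345):
  print(u,[(v,c[v,u].tolist()) for v in range(214,380,2)] if u==322 else [(v,int(c[v,u].mean())) for v in range(214,380,2)])
E
```

```text
ramp foot wrist [320.  223.1] scene [380.9 306.4]
ramp top wrist [320.  283.7] scene [401.7 293.6]
lip inner wrist [320.  288.7] scene [403.9 292.7]
rear bot wrist [320.  281.5] scene [403.5 295.5]
rear top wrist [319.8 326.7] scene [405.8 278.8]
rear bot up wrist [320.  288.7] scene [403.9 292.7]
rear top up wrist [319.8 334.4] scene [406.1 276.2]
X+8 top wrist [319.8 334.5] scene [409.4 277.3]
X+8 lip wrist [320.  296.5] scene [407.5 291.2]
deck wrist [319.5 369.4] scene [406.8 265.1]
300 [(214, 112), (216, 106), (218, 108), (220, 105), (222, 106), (224, 104), (226, 235), (228, 241), (230, 241), (232, 241), (234, 242), (236, 241), (238, 240), (240, 240), (242, 240), (244, 241), (246, 240), (248, 240), (250, 241), (252, 240), (254, 239), (256, 240), (258, 238), (260, 239), (262, 238), (264, 239), (266, 238), (268, 237), (270, 237), (272, 237), (274, 237), (276, 236), (278, 236), (280, 235), (282, 236), (284, 221), (286, 145), (288, 105), (290, 105), (292, 137), (294, 168), (296, 145), (298, 103), (300, 139), (302, 141), (304, 148), (306, 152), (308, 153), (310, 154), (312, 157), (31
[... 2677 characters left out ...]
(262, 238), (264, 236), (266, 236), (268, 238), (270, 236), (272, 235), (274, 235), (276, 235), (278, 235), (280, 235), (282, 237), (284, 144), (286, 105), (288, 103), (290, 109), (292, 111), (294, 135), (296, 156), (298, 123), (300, 134), (302, 151), (304, 130), (306, 100), (308, 135), (310, 181), (312, 90), (314, 80), (316, 64), (318, 80), (320, 74), (322, 89), (324, 91), (326, 152), (328, 149), (330, 119), (332, 134), (334, 128), (336, 140), (338, 161), (340, 175), (342, 180), (344, 168), (346, 172), (348, 176), (350, 174), (352, 172), (354, 175), (356, 167), (358, 169), (360, 168), (362, 169), (364, 170), (366, 168), (368, 167), (370, 164), (372, 135), (374, 112), (376, 115), (378, 121)]
```

The scene and wrist numbers agree that the tin's lower bead is still visible and its rim is about 6 mm high. It was probably dragged up as I withdrew upward. I'll go back in, seat it again, and this time withdraw horizontally.

Call:
{"name": "play_rows", "arguments": {"plan": [{"offset": [0, 0, 0], "delta_rot": [0, -0.1, 0], "gripper": 0.41}, {"offset": [0, 0, 30], "delta_rot": [0, -0.15, 0], "gripper": 0.41}, {"offset": [-6, 0, 30], "delta_rot": [0, -0.1, 0], "gripper": 0.41}, {"offset": [-6, 0, 24], "delta_rot": [0, -0.06, 0], "gripper": 0.41}, {"offset": [-4, 0, 20], "delta_rot": [0, 0, 0], "gripper": 0.41}, {"offset": [-2, 0, 12], "delta_rot": [0, 0, 0], "gripper": 0.41}, {"offset": [0, 0, 0], "delta_rot": [0, 0, 0], "gripper": 0.41}]}}

```text
time_s: 17.77
tool_pos: [0.6113, -0.0066, 0.0364]
orientation: [0.109, 2.359, -0.044]
force: [-0.7, 0.3, 1.1]
grip_width: 0.0505
finger_force: 0.0
```

```bash
python3 - <<'E'
from h import *
st();go([*(L+.002*F+.0035*N),.036],Rt(-.094,.815))
E
```

```text
X -7.7 Y 3.6 z 36.4 lean 0.781 F [-0.7  0.3  1.1] j [-0.18  0.32 -0.95 -0.47  0.06 -0.06] t 17.775
t 17.775 offset(mm) [-6.6 -0.1  7.1]
rot [ 0.001 -0.034  0.001]
```

Call:
{"name": "play_rows", "arguments": {"plan": [{"offset": [-1.4, 0, 1.4], "delta_rot": [0, -0.017, 0], "gripper": 0.41}, {"offset": [-1.4, 0, 1.4], "delta_rot": [0, -0.017, 0], "gripper": 0.41}, {"offset": [-1.4, 0, 1.4], "delta_rot": [0, 0, 0], "gripper": 0.41}, {"offset": [-1.4, 0, 1.4], "delta_rot": [0, 0, 0], "gripper": 0.41}, {"offset": [-1.4, 0, 1.4], "delta_rot": [0, 0, 0], "gripper": 0.41}]}}

```text
time_s: 18.4
tool_pos: [0.6213, -0.0075, 0.0378]
orientation: [0.107, 2.323, -0.046]
force: [-0.6, 0.6, 0.2]
grip_width: 0.0503
finger_force: 0.0
```

```bash
python3 - <<'E'
from h import *
st()
E
```

```text
X 2.4 Y 3.6 z 37.8 lean 0.816 F [-0.6  0.6  0.2] j [-0.18  0.34 -0.96 -0.54  0.06 -0.06] t 18.4
```

Call:
{"name": "play_rows", "arguments": {"plan": [{"offset": [-0.7, 0, 0.8], "delta_rot": [0, 0, 0], "gripper": 0.41}, {"offset": [-0.7, 0, 0.8], "delta_rot": [0, 0, 0], "gripper": 0.41}, {"offset": [-0.7, 0, 0.8], "delta_rot": [0, 0, 0], "gripper": 0.41}]}}

```text
time_s: 18.77
tool_pos: [0.623, -0.0075, 0.0362]
orientation: [0.108, 2.327, -0.046]
force: [-6.3, 1.7, -0.2]
grip_width: 0.0504
finger_force: 2.7
```

```bash
python3 - <<'E'
from h import *
st()
E
```

```text
X 4.1 Y 3.8 z 36.2 lean 0.813 F [-6.3  1.7 -0.2] j [-0.17  0.34 -0.95 -0.54  0.06 -0.06] t 18.775
```

Call:
{"name": "play_rows", "arguments": {"plan": [{"offset": [-1.1, 0, 1.1], "delta_rot": [0, 0, 0], "gripper": 0.41}, {"offset": [-1.1, 0, 1.1], "delta_rot": [0, 0, 0], "gripper": 0.41}, {"offset": [-1.1, 0, 1.1], "delta_rot": [0, 0, 0], "gripper": 0.41}, {"offset": [-1.1, 0, 1.1], "delta_rot": [0, 0, 0], "gripper": 0.41}, {"offset": [-1.1, 0, 1.1], "delta_rot": [0, 0, 0], "gripper": 0.41}, {"offset": [-1.1, 0, 1.1], "delta_rot": [0, 0, 0], "gripper": 0.41}]}}

```text
time_s: 19.52
tool_pos: [0.6318, -0.0083, 0.0359]
orientation: [0.108, 2.328, -0.046]
force: [-7.1, 1.3, -2.0]
grip_width: 0.0507
finger_force: 2.8
```

```bash
python3 - <<'E'
from h import *
st()
E
```

```text
X 12.9 Y 3.8 z 35.9 lean 0.812 F [-7.1  1.3 -2. ] j [-0.17  0.35 -0.93 -0.52  0.06 -0.06] t 19.525
```

Call:
{"name": "play_rows", "arguments": {"plan": [{"offset": [-1.1, 0, 1.1], "delta_rot": [0, 0, 0], "gripper": 0.41}, {"offset": [-1.1, 0, 1.1], "delta_rot": [0, 0, 0], "gripper": 0.41}, {"offset": [-1.1, 0, 1.1], "delta_rot": [0, 0, 0], "gripper": 0.41}, {"offset": [-0.6, 0, 0.6], "delta_rot": [0, 0, 0], "gripper": 0.41}]}}

```text
time_s: 20.02
tool_pos: [0.6359, -0.0086, 0.035]
orientation: [0.108, 2.331, -0.045]
force: [-12.4, 2.6, -0.8]
grip_width: 0.0506
finger_force: 5.2
```

```bash
python3 - <<'E'
from h import *
st()
E
```

```text
X 17.0 Y 4.0 z 35.0 lean 0.809 F [-12.4   2.6  -0.8] j [-0.17  0.35 -0.92 -0.51  0.06 -0.05] t 20.025
```

Call:
{"name": "play_rows", "arguments": {"plan": [{"offset": [1.6, 0, -1.7], "delta_rot": [0, 0, 0], "gripper": 0.41}, {"offset": [0, 4, 0], "delta_rot": [0, 0, 0], "gripper": 0.41}, {"offset": [0, -4, 0], "delta_rot": [0, 0, 0], "gripper": 0.41}, {"offset": [0, -4, 0], "delta_rot": [0, 0, 0], "gripper": 0.41}, {"offset": [0, 4, 0], "delta_rot": [0, 0, 0], "gripper": 0.41}]}}

```text
time_s: 20.65
tool_pos: [0.6355, -0.0092, 0.0366]
orientation: [0.109, 2.327, -0.047]
force: [-5.6, -0.2, -0.8]
grip_width: 0.0505
finger_force: 4.0
```

```bash
python3 - <<'E'
from h import *
st()
w=get_image("wrist");c=w["color"]
print([(v,c[v,322].tolist()) for v in range(180,340,4)])
E
```

```text
X 16.7 Y 3.3 z 36.6 lean 0.813 F [-5.6 -0.2 -0.8] j [-0.17  0.35 -0.92 -0.52  0.06 -0.05] t 20.65
[(180, [159, 157, 151]), (184, [157, 158, 149]), (188, [151, 153, 145]), (192, [222, 223, 214]), (196, [230, 230, 223]), (200, [242, 241, 236]), (204, [241, 241, 235]), (208, [242, 242, 236]), (212, [242, 241, 235]), (216, [242, 242, 237]), (220, [241, 241, 235]), (224, [242, 242, 237]), (228, [240, 241, 235]), (232, [224, 225, 216]), (236, [113, 113, 107]), (240, [86, 83, 80]), (244, [101, 102, 109]), (248, [125, 131, 144]), (252, [141, 152, 161]), (256, [163, 172, 174]), (260, [95, 136, 128]), (264, [159, 180, 175]), (268, [162, 184, 179]), (272, [163, 187, 184]), (276, [169, 192, 187]), (280, [172, 196, 191]), (284, [174, 200, 194]), (288, [174, 200, 193]), (292, [174, 200, 195]), (296, [176, 201, 194]), (300, [176, 200, 195]), (304, [174, 197, 192]), (308, [175, 198, 192]), (312, [167, 191, 185]), (316, [168, 190, 186]), (320, [162, 183, 180]), (324, [160, 182, 178]), (328, [60, 130, 189]), (332, [164, 171, 173]), (336, [131, 138, 141])]
```

Call:
{"name": "play_rows", "arguments": {"plan": [{"offset": [2.4, 0, 1.8], "delta_rot": [0, 0, 0], "gripper": 0.41}, {"offset": [2.4, 0, 1.8], "delta_rot": [0, 0, 0], "gripper": 0.41}]}}

```text
time_s: 20.95
tool_pos: [0.6356, -0.0089, 0.0318]
orientation: [0.108, 2.324, -0.047]
force: [-11.6, -0.5, 8.2]
grip_width: 0.0505
finger_force: 6.6
```

```bash
cat > col.py <<'E'
from h import *
st()
w=get_image("wrist");c=w["color"].astype(int)
g=c[150:360,318:327].mean((1,2));print("pred lip inner",np.round(proj(w,[*(L+.0035*N),.01])[1]),"foot",np.round(proj(w,[*(L+.0035*N-.05*F),0])[1]))
d=np.diff(g);print([(150+i,int(d[i])) for i in range(len(d)) if abs(d[i])>14])
E
python3 col.py
```

```text
X 16.7 Y 3.6 z 31.8 lean 0.816 F [-11.6  -0.5   8.2] j [-0.17  0.37 -0.93 -0.54  0.06 -0.05] t 20.95
pred lip inner 250.0 foot 129.0
[(185, 16), (186, 19), (199, 36), (204, 27), (242, -19), (244, -60), (245, -35), (248, -21), (250, 19), (257, 30), (262, -14), (263, -21), (264, -16), (265, 20), (266, 24), (330, -25), (333, 15), (334, 17), (341, -18), (342, 26), (349, 15)]
```

Call:
{"name": "play_rows", "arguments": {"plan": [{"offset": [2.4, 0, 1.8], "delta_rot": [0, 0, 0], "gripper": 0.41}, {"offset": [2.4, 0, 1.8], "delta_rot": [0, 0, 0], "gripper": 0.41}, {"offset": [0, 3, 0], "delta_rot": [0, 0, 0], "gripper": 0.41}, {"offset": [0, -6, 0], "delta_rot": [0, 0, 0], "gripper": 0.41}, {"offset": [0, 3, 0], "delta_rot": [0, 0, 0], "gripper": 0.41}]}}

```text
time_s: 21.62
tool_pos: [0.635, -0.0092, 0.0256]
orientation: [0.108, 2.324, -0.047]
force: [-6.1, -2.7, 2.2]
grip_width: 0.0502
finger_force: 3.5
```

```bash
python3 col.py
```

```text
X 16.2 Y 3.2 z 25.6 lean 0.815 F [-6.1 -2.7  2.2] j [-0.17  0.38 -0.94 -0.56  0.06 -0.05] t 21.625
pred lip inner 266.0 foot 150.0
[(153, 41), (154, 21), (205, 16), (213, 36), (218, 41), (259, -26), (261, -53), (262, -33), (270, 20), (272, 20), (273, 17), (278, -16), (279, -20), (281, 26), (282, 15), (348, -24), (352, 21)]
```

Call:
{"name": "play_rows", "arguments": {"plan": [{"offset": [1.4, 0, -1.4], "delta_rot": [0, 0, 0], "gripper": 0.41}, {"offset": [1.4, 1.5, -1.4], "delta_rot": [0, 0, 0], "gripper": 0.41}, {"offset": [1.4, -3, -1.4], "delta_rot": [0, 0, 0], "gripper": 0.41}, {"offset": [1.4, 3, -1.4], "delta_rot": [0, 0, 0], "gripper": 0.41}, {"offset": [1.4, -3, -1.4], "delta_rot": [0, 0, 0], "gripper": 0.41}, {"offset": [1.4, 1.5, -1.4], "delta_rot": [0, 0, 0], "gripper": 0.41}]}}

```text
time_s: 22.42
tool_pos: [0.6236, -0.0079, 0.0255]
orientation: [0.108, 2.323, -0.046]
force: [-2.3, -0.1, 0.3]
grip_width: 0.0507
finger_force: 0.9
```

```bash
python3 col.py
```

```text
X 4.7 Y 3.5 z 25.5 lean 0.816 F [-2.3 -0.1  0.3] j [-0.18  0.37 -0.97 -0.58  0.06 -0.06] t 22.425
pred lip inner 279.0 foot 178.0
[(179, 19), (180, 35), (196, 31), (209, 27), (210, 30), (214, 27), (272, -24), (273, -14), (274, -52), (275, -33), (277, 38), (279, -18), (280, -17), (282, 31), (348, -18), (349, -25), (352, 22)]
```

The lower bead is now almost hidden by the lip, so the tin has dropped. I'll withdraw horizontally, then clear.

Call:
{"name": "play_rows", "arguments": {"plan": [{"offset": [1.4, 0, -1.4], "delta_rot": [0, 0, 0], "gripper": 0.41}, {"offset": [1.4, 0, -1.4], "delta_rot": [0, 0, 0], "gripper": 0.41}, {"offset": [1, 0, -4], "delta_rot": [0, 0, 0], "gripper": 0.41}, {"offset": [2, 0, -12], "delta_rot": [0, 0, 0], "gripper": 0.41}, {"offset": [2, 0, -16], "delta_rot": [0, 0.03, 0], "gripper": 0.41}, {"offset": [4, 0, -20], "delta_rot": [0, 0.06, 0], "gripper": 0.41}, {"offset": [6, 0, -24], "delta_rot": [0, 0.1, 0], "gripper": 0.41}, {"offset": [6, 0, -30], "delta_rot": [0, 0.15, 0], "gripper": 0.41}, {"offset": [0, 0, -30], "delta_rot": [0, 0.1, 0], "gripper": 0.41}, {"offset": [0, 0, 0], "delta_rot": [0, 0, 0], "gripper": 0.41}]}}

```text
time_s: 23.72
tool_pos: [0.5249, 0.0013, 0.1146]
orientation: [0.126, 2.733, -0.026]
force: [0.4, 0.5, 0.1]
grip_width: 0.0502
finger_force: 0.0
```

```bash
python3 col.py; python3 - <<'E'
from h import *
a=cv2.cvtColor(cv2.imread("pics/s.png"),6).astype(int);im=get_image("scene");b=cv2.cvtColor(im["color"],6).astype(int)
for u in (406,410,414,420,426,430): print(u,"a",a[268:304,u].tolist());print("    b",b[268:304,u].tolist())
E
```

```text
X -94.4 Y 3.3 z 114.6 lean 0.406 F [0.4 0.5 0.1] j [-0.18  0.07 -0.64  0.45  0.03 -0.08] t 23.725
pred lip inner 291.0 foot 226.0
[(164, 19), (228, 127), (285, -23), (286, -28), (287, -54), (288, -26), (293, 14), (320, -23), (322, 17), (328, 14), (329, 18), (340, -17), (343, 15), (345, -20), (350, -14)]
406 a [112, 112, 111, 108, 104, 101, 101, 91, 79, 79, 83, 91, 96, 94, 90, 86, 81, 83, 87, 87, 86, 85, 81, 79, 74, 73, 95, 127, 146, 152, 153, 153, 153, 152, 152, 153]
    b [117, 117, 116, 118, 117, 110, 107, 107, 99, 91, 88, 91, 94, 99, 102, 104, 102, 103, 103, 101, 99, 96, 91, 83, 74, 74, 100, 132, 152, 158, 159, 158, 159, 159, 160, 159]
410 a [112, 113, 112, 111, 111, 111, 111, 113, 113, 110, 102, 92, 83, 83, 88, 89, 77, 64, 60, 62, 69, 82, 90, 83, 85, 86, 87, 80, 73, 75, 104, 127, 136, 147, 152, 153]
    b [117, 117, 116, 118, 117, 118, 117, 116, 116, 117, 115, 107, 97, 93, 92, 96, 101, 104, 106, 106, 107, 106, 105, 104, 99, 93, 88, 89, 84, 82, 108, 131, 143, 154, 158, 159]
414 a [99, 109, 112, 113, 113, 112, 113, 113, 114, 111, 111, 112, 110, 102, 92, 87, 91, 91, 80, 85, 91, 85, 
[... 568 characters left out ...]
 104, 87, 65, 60, 60]
426 a [206, 208, 195, 175, 145, 116, 146, 152, 115, 86, 94, 106, 117, 118, 117, 115, 110, 99, 90, 92, 100, 110, 115, 116, 116, 115, 115, 107, 88, 71, 65, 60, 54, 54, 53, 52]
    b [212, 215, 201, 182, 152, 123, 152, 159, 119, 90, 99, 111, 121, 125, 123, 121, 115, 102, 97, 97, 102, 105, 91, 75, 64, 66, 84, 91, 82, 71, 69, 63, 57, 58, 58, 57]
430 a [123, 117, 112, 107, 104, 105, 106, 107, 104, 104, 111, 114, 98, 88, 98, 108, 110, 99, 90, 87, 75, 68, 81, 99, 108, 104, 90, 75, 66, 61, 55, 54, 53, 53, 54, 55]
    b [127, 121, 117, 110, 110, 108, 111, 110, 109, 108, 116, 119, 102, 92, 102, 111, 111, 102, 95, 95, 101, 96, 77, 68, 69, 66, 70, 73, 69, 64, 58, 57, 56, 58, 56, 57]
```

The rim now coincides with the stored tin's original rim within half a pixel across its rear and side. The tin is down, flat and against the lip.

```bash
python3 -c "
from h import *
print(order.finish_job())"
```

```text
the job is handed in; nothing more can be done
None
```

The new tin is loaded and the job handed in at about 24 s: by the camera check it lies flat and fully down behind the lip of the left lane, in front of the stored tin, after one re-seat, with pushing forces up to about 28 N and nothing else seen disturbed.

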